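Set the bleed-air iris of the filter test rig and start the suction

ROBOT

A 7-joint arm with a two-finger parallel gripper is mounted at the origin on the work surface. World frame = base frame: x ahead of the robot, y to its left, z up, the work surface at z = 0. Lengths are in m, angles in rad, forces in N, time in s.
With the tool pointing down it reaches from about 0.35 to 0.9 m from the base axis. Payload 8.1 kg.
Tool frame: the origin (TCP) lies at the centre of the arm's flange, where the gripper is bolted on; the fingertips stand 178 mm ahead of it and the grasp point (between the pads) lies 159 mm ahead of it; x points along the fingers, z is the direction in which the jaws open and shut, and the axes are right-handed (so a half turn about x gives the same grasp; the last joint's range is limited). The gripper opens to 92 mm and grips with 3 to 60 N. Pads are 19 mm wide; open, the fingers measure 130 mm over their backs; the gripper's body (75 mm by 190 mm) begins 47 mm behind the grasp point.
Start: joints at [1.239, 0.434, 0.025, 1.573, -0.012, 1.134, -0.075], TCP at [0.142, -0.609, 0.405] pointing down, gripper open.
Joint ranges: [-2.62, 2.62], [-0.44, 2.09], [-1.27, 1.32], [0.08, 2.57], [-1.32, 4.46], [0.12, 2], [-2.74, 2.74]. Speed limits (rad/s): [2.22, 2.22, 3.01, 3.01, 3.14, 3.14, 3.14].

INTERFACE

Orientations are given as a rotation vector (axis times angle).
In Python, from cell import arm, get_image, search_frame, pinpoint gives the robot as it stands.
- The arm moves only by the tool arm_command, never from a script. Its argument "motion" is a list of rows, each a list of 7 numbers: the finger opening in mm, from 0 to 91.8, then the shift along the tool's x, y, z in mm, then the turn, a rotation vector about the tool's x, y, z in degrees. In form: [[fingers, x, y, z, ax, ay, az], ...]. A call has 1 to 5 rows; each row shifts and turns the commanded pose from where the row before left it, along the tool's axes as they then stand; what a row does not reach is not made up. A row lasts 1/8 s, in which the tool goes at most 62.5 mm and 10.7 degrees, less where a joint would pass 70% of its speed; a pose out of reach is approached as far as the arm can. A call with a gripper value outside its range is refused whole. The fingers move at their own pace and stop on an object; "newtons" is the grip in N (left out, the last holds). Time passes only in rows, so rows that do not move let the fingers close. It gives the time, the measured TCP pose, the force and the opening at its end, in the units of the state.
- arm.observe(): the state, without advancing time (a new reading comes with each control period).
- get_image(name): name is "scene" or "top"; returns a dict with "frame" (480x640x3 uint8, red, green, blue), "range_z" (480x640 float32, m along the optical axis (not along the pixel's ray), 0 where there is no reading), "K" (3x3 intrinsics, pixels), "origin" and "rotation" of the camera in the world. Camera axes: x right, y down, z forward; pixel columns grow to the right and rows downward; lengths in m; the calibration is good to about 2 mm. A picture is of the moment at which its call begins.
- arm.sign_off(): hands the job in, once; it reports no verdict.
Trained networks look in the newest picture that a camera, given by its name, has taken for a name from the list of things; names that differ only in an ending like _2 or _b are one class to them, and where a whole thing is asked for, a point or a joint stands for the part that bears it (a point fixed in the world has none). Each returns a list of dicts, best first, with "p" (0 to 1); they miss things now and then, are a little off and sometimes report something else, mostly with a low value. They report only what shows in the picture. A call takes as long as a camera call.
- search_frame(camera, target): "point" ([x, y, z] in m, in world coordinates, good to about 4 mm: the middle of the surface that is visible of it).
- pinpoint(camera, target): "point" ([x, y, z] in m, in world coordinates, good to about 4 mm: a listed point, or the origin of a listed thing).
The state is a dict: "clock": time; "joints": joint angles; "dq": joint speeds; "joint_efforts": joint torques, N m; "position": TCP position; "ee_rot": TCP orientation; "force": force on the tool from outside, world axes, zero at the start; "ft_torque": the same for the moment, N m; "width": opening from 0.0 (shut) to 1.0 (fully open).
Only numpy, scipy, OpenCV 4.12 (cv2) and the standard library are available. Lean on these libraries where they do the work, as an engineer would, in place of code of your own. Each camera call takes 0.05 s, during which the arm holds its last target. There are 200 camera calls.

TASK

Set the bleed air for the next filter test: with the fingertips, push the iris damper's lever round its scale, without gripping it, until its white pointer line is centred over the red set-point tab, and let go of it. Then press the green start button fully in and let it come back. Leave the red tab, the emergency stop and the loose things on the deck and bench alone.

Things in the scene. Friction and masses are not known exactly. Their poses are not given: they have to be found in the camera images.
- unit: Blue suction unit, 360 x 320 mm, flat deck 100 mm above the bench; origin under its middle. z up, -x towards its louvred front (the robot's side), y to its left seen from the robot. On the deck stands the iris damper: a round aluminium body 165 mm across, its open mouth with steel iris leaves looking up, and a white scale arc round its front, 10 degrees between marks.
- iris_axis (a point): A point on the damper's vertical turning axis, 75 mm above the deck, at the height of the middle of the lever's upright tab; axes as the unit's. The damper's black-ribbed adjusting ring reaches up to 11 mm below this point, out to a radius of 84 mm; one clamp block on it, under the lever, up to 5 mm below. The scale's top is 31 mm below, out to a radius of 114 mm.
- lever (a joint): Turn of the damper's ring and lever, rad: 0 shut, 1.75 fully open (stops at both ends); grows counter-clockwise from above (left to right across the front, seen from the robot). About iris_axis the lever points 2.269 rad (130 degrees) plus this value from the unit's +x axis, counter-clockwise. It stays where it is left; about 3 N sideways at the tab turns it.
- lever_tab (a point): Middle of the upright tab at the lever's outer end, 128 mm from iris_axis: dark steel with a black rubber pad on either broad side, 12 mm thick along the arc, 19 mm along the radius; its top is 19 mm above this point, its foot (the flat lever arm, 8 mm wide, over the scale) 15 mm below. x points outward along the lever, y along the arc towards open.
- pointer (a point): A point on the white pointer line along the top of the lever arm, 108 mm from the axis and 15 mm below the height of iris_axis.
- set_tab (a joint): Place of the red set-point tab on the scale, in rad, on the same reading as the lever: pointer and tab agree when both values are equal. It is a slip-on tab and moves if knocked; leave it.
- set_mark (a point): Top centre of the red set-point tab that is clipped on the scale's outer rim, 108 mm from the axis, 26 mm below the height of iris_axis: 14 mm wide along the arc, 18 mm along the radius. The lever arm passes 5 mm above it.
- pad_a: Rubber pad (16 x 4 x 30 mm, origin at its centre) on the tab's shut side, pressed to push the lever towards open.
- pad_b: Rubber pad of the same size on the tab's open side, pressed to push the lever back towards shut.
- console: Grey control console, 200 x 220 mm, about 50 mm high in front and 105 mm behind, with a sloping white panel: screen at the back; green start button, key switch and red emergency stop in a row along the front. Origin under its middle, z up, -x towards its front.
- start_top (a point): Top centre of the round green start button, 26 mm across, standing 10 mm proud of a steel bezel 42 mm across that is 12 mm high on the console's panel. z points out of the button, square to the panel, which leans 15 degrees from level towards the console's front; y lies along the panel's width. Pressed along -z.
- start (a joint): Travel of the green start button in m: 0 out, 0.006 fully pressed; it springs back; 1.5 N to start it moving, 5 N fully down; it counts as pressed from 0.004.
- estop_top (a point): Top of the red mushroom emergency stop (38 mm across, yellow collar) on the same panel, 130 mm to the left of the start button seen from the robot. A key switch stands half-way between, 14 mm high.
- estop (a joint): Travel of the emergency stop in m: 0 out; must stay out.
- clamp_ring: Loose aluminium specimen ring, 84 mm across, 8 mm thick, on the rear left of the unit's deck; origin under its centre.
- check_weight: Loose brass check weight, 34 mm across, 48 mm tall, on the rear right of the unit's deck; origin under its centre.
- beaker: Loose glass beaker, 72 mm across, 95 mm tall, on the bench; origin under its centre.
- jar: Loose amber jar with white cap, 64 mm across, 100 mm tall, on the bench; origin under its centre.
- screwdriver: Loose screwdriver with orange handle, lying on the bench along its x axis.
- anemometer: Loose yellow hand anemometer with a round black vane head, 182 mm long, lying on the bench along its x axis.
- forceps: Loose steel forceps with blue ends, 125 mm long, 8 mm high, lying on the right-hand edge of the unit's deck along their x axis.

How it is judged:
By the outcome, as a careful person would: the job done as asked, in the order asked, and still so for the second after the job is handed in, with the robot touching nothing.
It also fails if it takes over 51 s, if anything falls off the work surface, if the arm or the gripper's body presses on something with over 40 N, if the wrist force passes 120 N, or if a joint passes its speed limit or range.

## Working session

There is one attempt and no reset: what is moved stays moved. The work goes in short steps, Python scripts to look and compute and a tool call to move; the robot and the scene stay as the last step left them, time stands still between calls to the robot, and variables do not carry over. Pictures are saved under pics/ and viewed, about 8 in all and at most 12, crops included, and the job is handed in when it is done.

Besides the shell and the picture viewer there is one more tool, called after "Call:" by a JSON object that holds its "name" and its "arguments". arm_command: Moves the arm, as the interface text tells. Its arguments: {"type":"object","properties":{"motion":{"type":"array"},"newtons":{"type":"number"}},"required":["motion"]}

```bash
mkdir -p pics
cat > h.py <<'E'
from cell import arm,get_image,search_frame,pinpoint
import numpy as np,cv2
from scipy.spatial.transform import Rotation as R
E
python3 - <<'E'
from h import *
s=arm.observe();print(s)
for c in("scene","top"):
    g=get_image(c);cv2.imwrite(f"pics/{c}0.png",g["frame"][:,:,::-1]);print(c,g["origin"].round(3),g["rotation"].round(3).tolist(),g["K"].round(1).tolist())
    for t in["unit","iris_axis","lever_tab","pointer","set_mark","start_top","estop_top","console"]:
        print(t,[(np.round(d["point"],4).tolist(),round(d["p"],2)) for d in pinpoint(c,t)[:2]])
print(arm.observe()["clock"])
E
```

```text
{'clock': 0.0, 'joints': array([ 1.23937747,  0.43521083,  0.02498509,  1.57410363, -0.01160582,
        1.13401685, -0.07511728]), 'dq': array([-4.36555987e-05,  2.27823169e-03, -7.84462615e-04,  1.03117081e-03,
        1.04075933e-03,  1.04671777e-04,  9.78891510e-04]), 'joint_efforts': array([-3.44442060e-04, -6.67846942e+01,  9.85129885e-01, -3.14457536e+01,
       -6.05356484e-02,  4.29572293e-02,  2.06328800e-04]), 'position': array([ 0.1416758 , -0.60848412,  0.40394993]), 'ee_rot': array([ 1.0400083 ,  1.31011543, -1.03854745]), 'force': array([-1.07209529, -0.43032366,  0.76771958]), 'ft_torque': array([-0.0235655 , -0.04082247,  0.0029371 ]), 'width': 1.0020881265912165}
scene [1.055 0.474 0.982] [-1.064, -2.511, 0.889] [[460.1, 0.0, 326.4], [0.0, 460.1, 235.5], [0.0, 0.0, 1.0]]
unit [([0.6046, 0.1981, -0.0024], 0.84), ([0.583, 0.2031, 0.1759], 0.54)]
iris_axis [([0.5841, 0.2017, 0.1736], 0.79)]
lever_tab [([0.4889, 0.2951, 0.1761], 0.64), ([0.5828, -0.5144, 0.0004], 0.64)]
pointer [([0.5092, 0.2764, 0.1576], 0.92)]
set_mark [([0.5961, -0.1807, -0.0005], 0.74), ([0.4816, 0.1999, 0.1478], 0.62)]
start_top [([0.5562, -0.2601, 0.0846], 0.59)]
estop_top [([0.5226, -0.1307, 0.0996], 0.5)]
console [([0.5989, -0.183, -0.0], 0.92)]
top [ 0.351 -0.01   1.588] [-2.181, 2.133, -0.129] [[546.9, 0.0, 321.9], [0.0, 546.9, 250.4], [0.0, 0.0, 1.0]]
unit [([0.6023, 0.1985, -0.0028], 0.76)]
iris_axis [([0.5842, 0.1988, 0.1755], 0.93)]
lever_tab [([0.4897, 0.294, 0.1722], 0.87)]
pointer [([0.5111, 0.2822, 0.1571], 0.94), ([0.5905, 0.5177, 0.0001], 0.43)]
set_mark [([0.4781, 0.1976, 0.1506], 0.38), ([0.5984, -0.183, 0.0012], 0.28)]
start_top [([0.4893, 0.2895, 0.1736], 0.63), ([0.5445, -0.2616, 0.0803], 0.45)]
estop_top [([0.5231, -0.1343, 0.0943], 0.56)]
console [([0.6004, -0.1843, 0.0006], 0.7), ([0.5192, -0.1321, 0.0921], 0.65)]
0.9
```

View pics/top0.png

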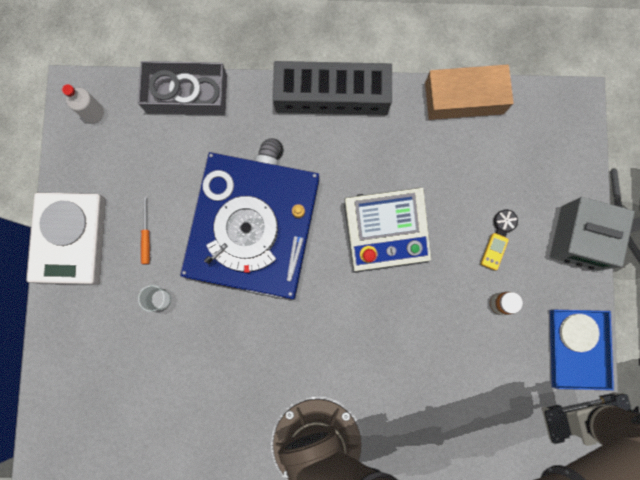

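View pics/scene0.png

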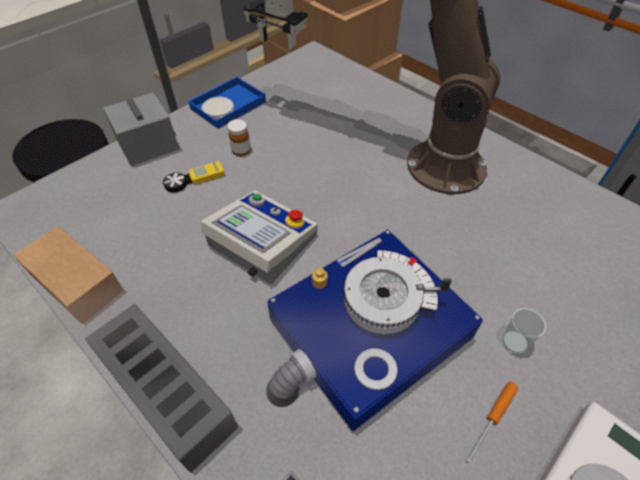

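The top view shows the damper centre at about (246,226), the lever tab at (209,260), the red set tab at (247,268), the green button at (415,248) and the e-stop at (369,255). The scene view agrees. Next I'll measure these by colour and depth.

```bash
cat >> h.py <<'E'
def cloud(g):
    z=g["range_z"].astype(float);v,u=np.mgrid[:480,:640];K=g["K"]
    Rm=np.array(g["rotation"]);Rm=Rm if Rm.shape==(3,3) else R.from_rotvec(Rm).as_matrix()
    P=np.stack([(u-K[0,2])/K[0,0]*z,(v-K[1,2])/K[1,1]*z,z],-1)@Rm.T+g["origin"];P[z<=0]=np.nan
    return P
def on_plane(g,u,v,h):
    K=g["K"];Rm=R.from_rotvec(g["rotation"]).as_matrix();d=Rm@np.array([(u-K[0,2])/K[0,0],(v-K[1,2])/K[1,1],1]);o=g["origin"]
    return o+d*(h-o[2])/d[2]
def blobs(g,lo,hi,box=None):
    hsv=cv2.cvtColor(g["frame"],cv2.COLOR_RGB2HSV);m=cv2.inRange(hsv,lo,hi);return m>0
E
python3 - <<'E'
from h import *
s=arm.observe();M=R.from_rotvec(s["ee_rot"]).as_matrix();print("tool axes",M.round(3).T.tolist())
tiles=[]
for c in("scene","top"):
    g=get_image(c);P=cloud(g);hsv=cv2.cvtColor(g["frame"],cv2.COLOR_RGB2HSV).astype(int)
    H,S,V=hsv[...,0],hsv[...,1],hsv[...,2]
    x,y,z=P[...,0],P[...,1],P[...,2]
    ax=np.array([.584,.200])
    r=np.hypot(x-ax[0],y-ax[1])
    for n,m in {"red":((H<8)|(H>172))&(S>140)&(V>90)&(r<.14),"green":(H>50)&(H<85)&(S>110)&(np.hypot(x-.55,y+.261)<.035),
      "estop":((H<8)|(H>172))&(S>140)&(np.hypot(x-.525,y+.133)<.04),
      "dark tab":(V<70)&(r<.16)&(r>.105)&(z>.165)&(S<200)}.items():
        vv,uu=np.nonzero(m);p=P[m]
        print(c,n,len(vv),"px",uu.mean().round(2),vv.mean().round(2),"mean",np.nanmean(p,0).round(4),"med",np.nanmedian(p,0).round(4),"zmax",np.nanmax(p[:,2]).round(4))
    # axis: ring/mouth rim points
    m=(r<.1)&(z>.155)&(z<.172)
    vv,uu=np.nonzero(m)
    if len(vv)>50:
        (cx,cy),rad=cv2.minEnclosingCircle(P[m][:,:2].astype(np.float32)) ;print("rim",len(vv),cx,cy,rad)
    # blue deck rectangle
    m=(H>105)&(H<128)&(S>150)&(z>.09)&(z<.11)&(r<.4)
    q=P[m][:,:2].astype(np.float32);print("deck",cv2.minAreaRect(q))
    m=(np.abs(x-.6)<.14)&(np.abs(y+.183)<.15)&(z>.03);print("console",cv2.minAreaRect(P[m][:,:2].astype(np.float32)))
    # panel plane normal
    m=(np.hypot(x-.6,y+.183)<.07)&(z>.05);q=P[m];print("panel n",np.linalg.svd(q-q.mean(0))[2][2].round(3) if len(q)<5000 else "")
    cu,cv_=(232,240) if c=="top" else (405,285)
    t=g["frame"][cv_-50:cv_+50,cu-50:cu+50,::-1];tiles.append(cv2.resize(t,(400,400),interpolation=cv2.INTER_CUBIC))
cv2.imwrite("pics/crop0.png",np.hstack(tiles))
E
```

```text
tool axes [[-0.0, -0.0, -1.0], [0.974, 0.227, -0.0], [0.227, -0.974, 0.0]]
scene red 29 px 411.72 260.86 mean [0.4773 0.1965 0.149 ] med [0.4764 0.1963 0.1485] zmax 0.1541
scene green 35 px 256.6 196.83 mean [ 0.5535 -0.2561  0.0834] med [ 0.5539 -0.255   0.0838] zmax 0.0877
scene estop 107 px 295.2 214.66 mean [ 0.5316 -0.1276  0.0942] med [ 0.5324 -0.1267  0.0944] zmax 0.1009
scene dark tab 76 px 445.12 284.12 mean [0.499  0.2933 0.181 ] med [0.4996 0.2934 0.1811] zmax 0.1955
rim 2868 0.5807814002037048 0.2080264538526535 0.09131049364805222
deck ((0.5929607152938843, 0.11073015630245209), (0.49873048067092896, 0.3557240664958954), 80.11225128173828)
console ((0.6106606721878052, -0.18399102985858917), (0.2215217500925064, 0.22279509902000427), 9.482889175415039)
panel n [ 0.278  0.048 -0.959]
top red 23 px 246.13 269.09 mean [0.4735 0.1954 0.1477] med [0.4732 0.1959 0.1487] zmax 0.1557
top green 45 px 414.87 248.07 mean [ 0.5481 -0.2611  0.0818] med [ 0.5482 -0.2613  0.0819] zmax 0.0921
top estop 125 px 369.06 255.24 mean [ 0.5238 -0.1333  0.0935] med [ 0.5243 -0.133   0.0935] zmax 0.1027
top dark tab 17 px 209.06 260.59 mean [0.4905 0.2873 0.1813] med [0.4905 0.2878 0.1834] zmax 0.1933
rim 1975 0.578910768032074 0.20698048174381256 0.0909891352057457
deck ((0.6020506620407104, 0.1963202953338623), (0.3148162066936493, 0.35534214973449707), 79.99433898925781)
console ((0.6095330715179443, -0.18539175391197205), (0.2209898829460144, 0.22249054908752441), 9.35520076751709)
panel n [ 0.284  0.05  -0.957]
```

View pics/crop0.png

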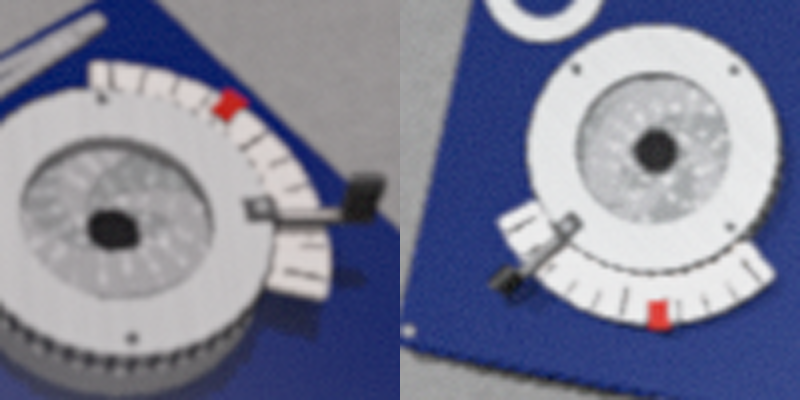

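```bash
cat >> h.py <<'E'
def rotz(az,tilt=None):
    """tool pose pointing down, tool z at azimuth az (deg); tilt=(axis,deg) applied in world after"""
    a=np.radians(az);z=np.array([np.cos(a),np.sin(a),0]);x=np.array([0,0,-1.]);y=np.cross(z,x)
    M=R.from_matrix(np.stack([x,y,z],1))
    return R.from_rotvec(np.radians(tilt[1])*np.array(tilt[0]))*M if tilt else M
def plan(wps,start=None,f=0,dec=0):
    """wps: (tip xyz, Rotation, n rows). prints rounded rows, with simulated tip"""
    if start is None:
        s=arm.observe();p=np.array(s["position"]);Q=R.from_rotvec(s["ee_rot"])
    else: p,Q=start
    p=p.copy()
    for tip,T,n in wps:
        pt=np.array(tip)-.178*T.as_matrix()[:,0]
        p0,Q0=p.copy(),Q
        dr=(Q0.inv()*T).as_rotvec()
        for i in range(n):
            k=(i+1)/n
            # arc-free: straight line in flange
            want=p0+(pt-p0)*k;wQ=Q0*R.from_rotvec(dr*k)
            sh=np.round(1000*Q.inv().apply(want-p),dec)+0.;tu=np.round(np.degrees((Q.inv()*wQ).as_rotvec()),dec)+0.
            p=p+Q.apply(sh/1000);Q=Q*R.from_rotvec(np.radians(tu))
            print([f,*sh.tolist(),*tu.tolist()])
        print("  -> tip",(p+.178*Q.as_matrix()[:,0]).round(4),"want",np.round(tip,4))
    return p,Q
AX=np.array([.584,.200])
def tabpos(phi,off,r=.129,z=.168):
    """tip position, offset off (m) to the shut side of the tab centre; tool -y faces the tab"""
    a=np.radians(phi);er=np.array([np.cos(a),np.sin(a)]);et=np.array([-er[1],er[0]])
    q=AX+r*er-off*et;return np.array([*q,z])
E
python3 - <<'E'
from h import *
st=plan([([.42,-.35,.24],rotz(-77),7),([.50,.05,.24],rotz(-44),7),(tabpos(136,.04,z=.24),rotz(136+180),5),(tabpos(136,.04),rotz(316),2)])
E
```

```text
[0, -2.0, 47.0, -27.0, 0.0, 0.0, 0.0]
[0, -2.0, 47.0, -27.0, 0.0, 0.0, 0.0]
[0, -2.0, 47.0, -27.0, 0.0, 0.0, 0.0]
[0, -2.0, 47.0, -27.0, 0.0, 0.0, 0.0]
[0, -1.0, 47.0, -27.0, 0.0, 0.0, 0.0]
[0, -2.0, 48.0, -27.0, 0.0, 0.0, 0.0]
[0, -2.0, 47.0, -27.0, 0.0, 0.0, 0.0]
  -> tip [ 0.4203 -0.3498  0.2397] want [ 0.42 -0.35  0.24]
[0, 0.0, 24.0, -53.0, -5.0, 0.0, 0.0]
[0, 0.0, 29.0, -51.0, -4.0, 0.0, 0.0]
[0, 0.0, 32.0, -48.0, -5.0, 0.0, 0.0]
[0, 0.0, 36.0, -46.0, -5.0, 0.0, 0.0]
[0, 0.0, 40.0, -42.0, -4.0, 0.0, 0.0]
[0, 0.0, 43.0, -40.0, -5.0, 0.0, 0.0]
[0, 0.0, 46.0, -35.0, -5.0, 0.0, 0.0]
  -> tip [0.5004 0.0497 0.2397] want [0.5  0.05 0.24]
[0, 0.0, 41.0, -35.0, 0.0, 0.0, 0.0]
[0, 0.0, 42.0, -34.0, 0.0, 0.0, 0.0]
[0, 0.0, 41.0, -35.0, 0.0, 0.0, 0.0]
[0, 0.0, 41.0, -34.0, 0.0, 0.0, 0.0]
[0, 0.0, 42.0, -35.0, 0.0, 0.0, 0.0]
  -> tip [0.5193 0.3188 0.2397] want [0.519  0.3184 0.24  ]
[0, 36.0, 0.0, 0.0, 0.0, 0.0, 0.0]
[0, 36.0, 0.0, 0.0, 0.0, 0.0, 0.0]
  -> tip [0.5193 0.3188 0.1677] want [0.519  0.3184 0.168 ]
```

Call:
{"name": "arm_command", "arguments": {"motion": [[0,-4,47,-27,0,0,0],[0,-2,47,-27,0,0,0],[0,-2,47,-27,0,0,0],[0,-2,47,-27,0,0,0],[0,-2,47,-27,0,0,0]], "newtons": 10}}

```text
clock: 1.62
position: [0.3411, -0.4226, 0.417]
ee_rot: [1.039, 1.308, -1.039]
force: [0.6, -0.9, 0.8]
width: 0.502
```

Call:
{"name": "arm_command", "arguments": {"motion": [[0,-2,47,-27,0,0,0],[0,-2,47,-27,0,0,0],[0,0,24,-53,-5,0,0],[0,0,29,-51,-4,0,0],[0,0,32,-48,-5,0,0]]}}

```text
clock: 2.25
position: [0.4542, -0.1771, 0.4209]
ee_rot: [0.852, 1.397, -0.852]
force: [1.0, 0.1, 0.8]
width: 0.004
```

Call:
{"name": "arm_command", "arguments": {"motion": [[0,0,36,-46,-5,0,0],[0,0,40,-42,-4,0,0],[0,0,43,-40,-5,0,0],[0,0,46,-35,-5,0,0],[0,0,0,0,0,0,0]]}}

```text
clock: 2.88
position: [0.4995, 0.0544, 0.4211]
ee_rot: [0.594, 1.489, -0.59]
force: [0.3, -0.2, -0.1]
width: 0.004
```

Run:
```python
from h import *
s=arm.observe();print(s["clock"],s["width"],s["joints"].round(2),s["force"])
st=plan([(tabpos(136,.04,z=.24),rotz(136+180),6),(tabpos(136,.04),rotz(316),2)])
```

```text
2.875 0.004457236742362336 [ 0.16  0.26 -0.46  1.81  0.13  1.09 -1.1 ] [ 0.31745003 -0.15873684 -0.11839902]
[0, 1.0, 34.0, -28.0, 0.0, 0.0, 0.0]
[0, 0.0, 34.0, -28.0, 0.0, 0.0, 0.0]
[0, 1.0, 35.0, -28.0, 0.0, 0.0, 0.0]
[0, 0.0, 34.0, -27.0, 0.0, 0.0, 0.0]
[0, 1.0, 34.0, -28.0, 1.0, 0.0, 0.0]
[0, 1.0, 34.0, -29.0, 0.0, 0.0, 0.0]
  -> tip [0.5192 0.3192 0.2397] want [0.519  0.3184 0.24  ]
[0, 36.0, 0.0, 0.0, 0.0, 0.0, 0.0]
[0, 36.0, 0.0, 0.0, 0.0, 0.0, 0.0]
  -> tip [0.5193 0.3194 0.1677] want [0.519  0.3184 0.168 ]
```

Call:
{"name": "arm_command", "arguments": {"motion": [[0,0,41,-34,0,0,0],[0,0,41,-34,0,0,0],[0,1,41,-34,0,0,0],[0,1,41,-34,0,0,0],[0,1,41,-33,0,0,0]]}}

```text
clock: 3.5
position: [0.5204, 0.3148, 0.4176]
ee_rot: [0.6, 1.485, -0.601]
force: [0.8, -1.1, 0.4]
width: 0.005
```

Run:
```python
from h import *
s=arm.observe();print(s["joints"].round(2),s["force"])
st=plan([(tabpos(136,.04,z=.24),rotz(136+180),1),(tabpos(136,.04),rotz(316),3)])
t=[]
for c in("scene","top"):
    g=get_image(c)
    cu,cv_=(232,240) if c=="top" else (405,285)
    q=g["frame"][cv_-60:cv_+60,cu-60:cu+60,::-1];t.append(cv2.resize(q,(400,400),interpolation=cv2.INTER_CUBIC))
cv2.imwrite("pics/above.png",np.hstack(t))
```

```text
[-0.28  0.45 -0.51  1.57  0.23  1.19 -1.6 ] [ 0.78658503 -1.09077534  0.41909349]
[0, 0.0, 2.0, -4.0, 0.0, 0.0, 0.0]
  -> tip [0.519  0.3189 0.2396] want [0.519  0.3184 0.24  ]
[0, 24.0, 0.0, 0.0, 0.0, 0.0, 0.0]
[0, 24.0, 0.0, 0.0, 0.0, 0.0, 0.0]
[0, 24.0, 0.0, 0.0, 0.0, 0.0, 0.0]
  -> tip [0.519  0.3188 0.1676] want [0.519  0.3184 0.168 ]
```

View pics/above.png

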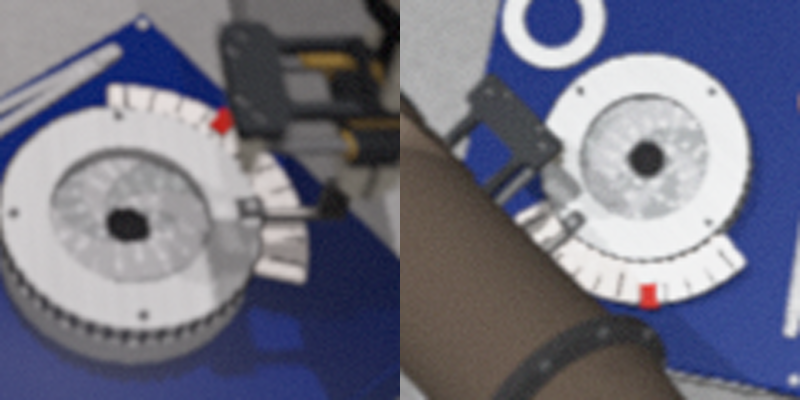

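The tab is still clear of the gripper, which is above it on the shut side. I'll descend in the gap on the shut side.

Call:
{"name": "arm_command", "arguments": {"motion": [[0,0,2,-4,0,0,0],[0,24,0,0,0,0,0],[0,24,0,0,0,0,0],[0,23,0,0,0,0,0],[0,0,0,0,0,0,0]]}}

```text
clock: 4.22
position: [0.5185, 0.3163, 0.3453]
ee_rot: [0.598, 1.487, -0.604]
force: [-0.0, -0.6, 0.4]
width: 0.005
```

Run:
```python
from h import *
s=arm.observe();print(s["joints"].round(2),s["force"])
Q=R.from_rotvec(s["ee_rot"]).as_matrix();tip=s["position"]+.178*Q[:,0];print("tip",tip)
g=get_image("scene")
Rm=R.from_rotvec(g["rotation"]).as_matrix()
def pj(p):
    c=Rm.T@(np.array(p)-g["origin"]);return (g["K"]@(c/c[2]))[:2]
im=g["frame"][:,:,::-1].copy()
q=cv2.resize(im[200:350,350:500],(600,600),interpolation=cv2.INTER_CUBIC)
for p in[tip,tabpos(136,0,z=.175)]:
    u=(pj(p)-[350,200]+.5)*4;cv2.drawMarker(q,tuple(u.astype(int).tolist()),(0,255,0),0,16,1)
cv2.imwrite("pics/down.png",q)
```

```text
[-0.3   0.51 -0.49  1.66  0.27  1.04 -1.64] [-0.03269921 -0.5667453   0.44128803]
tip [0.51811734 0.3158004  0.16730159]
```

View pics/down.png

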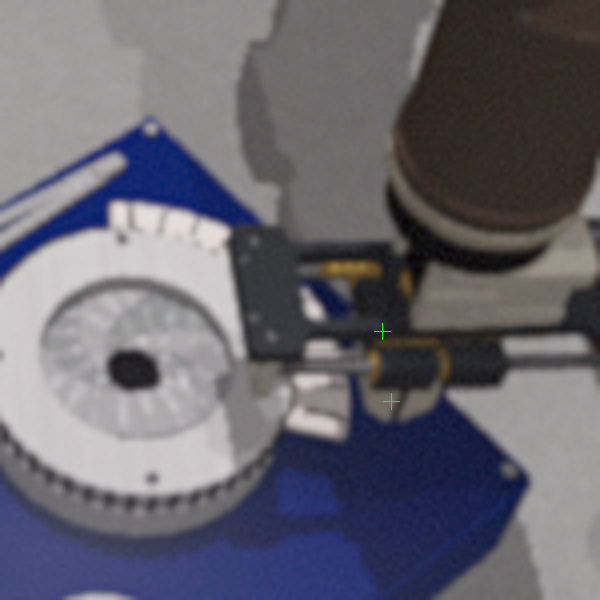

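Run:
```python
from h import *
w=[(tabpos(136,.0155),rotz(316),3)]+[(tabpos(p,.0155),rotz(p+180),1) for p in np.arange(140,177,4)]
plan(w)
```

```text
[0, 0.0, -8.0, 0.0, 0.0, 0.0, 0.0]
[0, 0.0, -8.0, 0.0, 0.0, 0.0, 0.0]
[0, 1.0, -7.0, -1.0, 0.0, 0.0, 0.0]
  -> tip [0.5019 0.3009 0.1677] want [0.502  0.3008 0.168 ]
[0, 0.0, -9.0, -1.0, -4.0, 0.0, 0.0]
  -> tip [0.495  0.2952 0.1677] want [0.4951 0.2948 0.168 ]
[0, 0.0, -9.0, 0.0, -4.0, 0.0, 0.0]
  -> tip [0.4892 0.2883 0.1677] want [0.4887 0.2884 0.168 ]
[0, 0.0, -9.0, -1.0, -4.0, 0.0, 0.0]
  -> tip [0.4831 0.2816 0.1677] want [0.4828 0.2815 0.168 ]
[0, 0.0, -10.0, -1.0, -4.0, 0.0, 0.0]
  -> tip [0.4769 0.2736 0.1677] want [0.4774 0.2742 0.168 ]
[0, 0.0, -9.0, -1.0, -4.0, 0.0, 0.0]
  -> tip [0.4718 0.2662 0.1677] want [0.4725 0.2666 0.168 ]
[0, 0.0, -9.0, 0.0, -4.0, 0.0, 0.0]
  -> tip [0.4681 0.2579 0.1677] want [0.4681 0.2587 0.168 ]
[0, 0.0, -9.0, -1.0, -4.0, 0.0, 0.0]
  -> tip [0.4641 0.2498 0.1678] want [0.4643 0.2505 0.168 ]
[0, 0.0, -9.0, -1.0, -4.0, 0.0, 0.0]
  -> tip [0.4607 0.2414 0.1678] want [0.461 0.242 0.168]
[0, 0.0, -9.0, -1.0, -4.0, 0.0, 0.0]
  -> tip [0.4578 0.2329 0.1678] want [0.4584 0.2333 0.168 ]
[0, 0.0, -9.0, 0.0, -4.0, 0.0, 0.0]
  -> tip [0.4566 0.2239 0.1678] want [0.4564 0.2245 0.168 ]
```

Call:
{"name": "arm_command", "arguments": {"motion": [[0,0,-8,0,0,0,0],[0,0,-8,0,0,0,0],[0,0,-7,-1,0,0,0],[0,0,-9,-1,-4,0,0],[0,0,-9,0,-4,0,0]]}}

```text
clock: 4.9
position: [0.4888, 0.2903, 0.3476]
ee_rot: [0.49, 1.513, -0.487]
force: [2.4, 2.8, 0.2]
width: 0.005
```

Call:
{"name": "arm_command", "arguments": {"motion": [[0,0,-9,-1,-4,0,0],[0,0,-9,-1,-4,0,0],[0,0,-9,-1,-4,0,0],[0,0,-9,0,-4,0,0],[0,0,0,0,0,0,0]]}}

```text
clock: 5.52
position: [0.4682, 0.26, 0.3471]
ee_rot: [0.273, 1.553, -0.273]
force: [0.9, -0.2, -0.7]
width: 0.002
```

Run:
```python
from h import *
s=arm.observe();print(s["joints"].round(2),s["force"].round(1),s["clock"])
Q=R.from_rotvec(s["ee_rot"]).as_matrix();tip=s["position"]+.178*Q[:,0];print("tip",tip,"z az",np.degrees(np.arctan2(Q[1,2],Q[0,2])))
d=tip[:2]-AX;print("r",np.linalg.norm(d),"az",np.degrees(np.arctan2(d[1],d[0])))
w=[(tabpos(p,.0155),rotz(p+180),1) for p in np.arange(164,177,4)];plan(w)
```

```text
[-0.15  0.42 -0.62  1.83  0.29  0.98 -1.23] [ 0.9 -0.2 -0.7] 5.525
tip [0.46828307 0.26003283 0.1691353 ] z az -19.946385467849744
r 0.13036237064471226 az 152.5801495105617
[0, 1.0, -10.0, 0.0, -4.0, 0.0, 0.0]
  -> tip [0.4649 0.2506 0.1681] want [0.4643 0.2505 0.168 ]
[0, 0.0, -9.0, -1.0, -4.0, 0.0, 0.0]
  -> tip [0.4614 0.2423 0.1681] want [0.461 0.242 0.168]
[0, 0.0, -9.0, -1.0, -4.0, 0.0, 0.0]
  -> tip [0.4586 0.2337 0.1681] want [0.4584 0.2333 0.168 ]
[0, 0.0, -9.0, -1.0, -4.0, 0.0, 0.0]
  -> tip [0.4564 0.2249 0.1681] want [0.4564 0.2245 0.168 ]
```

Call:
{"name": "arm_command", "arguments": {"motion": [[0,1,-9,0,-4,0,0],[0,0,-9,-1,-4,0,0],[0,0,-9,-1,-4,0,0],[0,0,-9,-1,-4,0,0],[0,0,0,0,0,0,0]]}}

```text
clock: 6.15
position: [0.457, 0.2259, 0.3459]
ee_rot: [0.055, 1.57, -0.056]
force: [0.3, -0.3, 0.7]
width: 0.005
```

```bash
cat >> h.py <<'E'
def look(name):
    s=arm.observe();Q=R.from_rotvec(s["ee_rot"]).as_matrix();tip=s["position"]+.178*Q[:,0]
    d=tip[:2]-AX;print("t",s["clock"],"F",s["force"].round(1),"tip",tip.round(4),"r",np.linalg.norm(d).round(4),"az",np.degrees(np.arctan2(d[1],d[0])).round(2),"zaz",np.degrees(np.arctan2(Q[1,2],Q[0,2])).round(2))
    t=[]
    for c in("scene","top"):
        g=get_image(c);cu,cv_=(237,255) if c=="top" else (415,270)
        q=g["frame"][cv_-33:cv_+34,cu-33:cu+34,::-1];t.append(cv2.resize(q,(400,400),interpolation=cv2.INTER_CUBIC))
        P=cloud(g);hsv=cv2.cvtColor(g["frame"],cv2.COLOR_RGB2HSV).astype(int);H,S,V=np.moveaxis(hsv,-1,0)
        r=np.hypot(P[...,0]-AX[0],P[...,1]-AX[1])
        m=((H<8)|(H>172))&(S>140)&(V>90)&(r<.14)
        if m.any():
            vv,uu=np.nonzero(m);q=on_plane(g,uu.mean(),vv.mean(),.149);e=q[:2]-AX;print(c,"red",len(vv),q.round(4),np.degrees(np.arctan2(e[1],e[0])).round(2)%360)
        for n in("pointer","lever_tab","set_mark"):
            for b in pinpoint(c,n)[:1]:
                e=np.array(b["point"])[:2]-AX;print(c,n,np.round(b["point"],4),"r",np.linalg.norm(e).round(4),"az",np.degrees(np.arctan2(e[1],e[0])).round(2)%360,"p",round(b["p"],2))
    cv2.imwrite(f"pics/{name}.png",np.hstack(t))
E
python3 -c "
from h import *
look('p1')"
```

```text
t 6.15 F [ 0.3 -0.3  0.7] tip [0.457  0.2259 0.1679] r 0.1296 az 168.48 zaz -4.04
scene pointer [0.4784 0.2078 0.1618] r 0.1059 az 175.78 p 0.78
top red 3 [0.4807 0.1941 0.149 ] 183.28
top pointer [0.4798 0.2086 0.1577] r 0.1046 az 175.28 p 0.92
top set_mark [ 6.004e-01 -1.820e-01  5.000e-04] r 0.3824 az 272.46 p 0.7
```

View pics/p1.png

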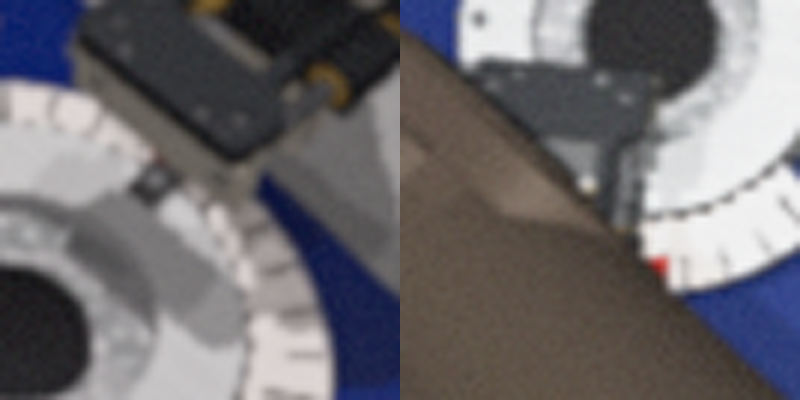

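The scene view shows the lever clamp near the red tab, with the gripper hiding the pointer. In the top view the lever is just left of the red tab. I'll back off for a clear look.

Call:
{"name": "arm_command", "arguments": {"motion": [[0,0,15,0,0,0,0],[0,-45,20,0,0,0,0],[0,-30,50,0,0,0,0],[0,0,55,0,0,0,0],[0,0,55,0,0,0,0]]}}

```text
clock: 7.18
position: [0.47, 0.4234, 0.4213]
ee_rot: [0.055, 1.569, -0.053]
force: [0.4, -0.5, 0.2]
width: 0.004
```

```bash
python3 -c "
from h import *
look('p2')"
```

```text
t 7.175 F [ 0.4 -0.5  0.2] tip [0.4702 0.4236 0.2433] r 0.2509 az 116.98 zaz -3.94
scene red 21 [0.4771 0.1951 0.149 ] 182.61
scene pointer [0.4766 0.2048 0.1601] r 0.1075 az 177.44 p 0.74
scene lever_tab [0.4563 0.2076 0.1768] r 0.1279 az 176.59 p 0.85
scene set_mark [0.4799 0.2009 0.1485] r 0.1041 az 179.5 p 0.36
top red 27 [0.474  0.1965 0.149 ] 181.85
top pointer [0.4787 0.207  0.157 ] r 0.1055 az 176.2 p 0.69
top lever_tab [0.4553 0.2111 0.174 ] r 0.1292 az 175.07 p 0.91
top set_mark [0.4764 0.1971 0.1511] r 0.1076 az 181.54 p 0.47
```

View pics/p2.png

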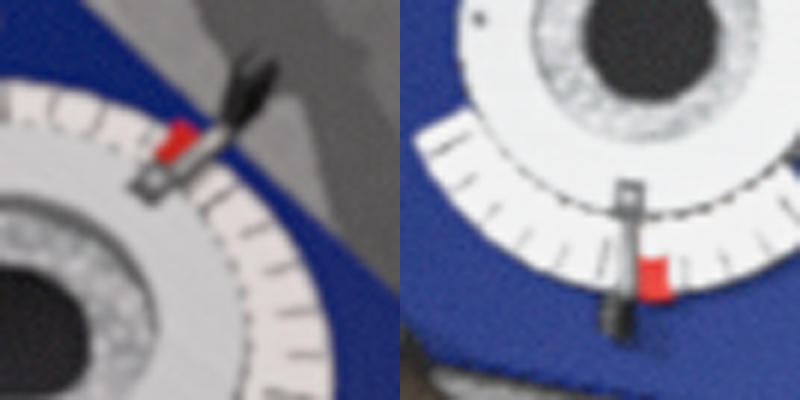

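Both views show the lever just on the shut side of the red tab, about 6° short (lever about 176°, tab about 182°). I'll push on about 5°, then fine-tune.

Run:
```python
from h import *
plan([(tabpos(176,.05,z=.243),rotz(357),3),(tabpos(176,.035,z=.167),rotz(357),2),(tabpos(176,.0155,z=.167),rotz(358),3),(tabpos(178,.0155,z=.167),rotz(359),1),(tabpos(180,.0155,z=.167),rotz(360),1),(tabpos(181,.0155,z=.167),rotz(361),1)])
```

```text
[0, 0.0, -54.0, 0.0, 0.0, 0.0, 0.0]
[0, 0.0, -54.0, 0.0, -1.0, 0.0, 0.0]
[0, 0.0, -53.0, -2.0, 0.0, 0.0, 0.0]
  -> tip [0.4584 0.2591 0.2429] want [0.4588 0.2589 0.243 ]
[0, 38.0, -8.0, 0.0, 0.0, 0.0, 0.0]
[0, 38.0, -7.0, 0.0, 0.0, 0.0, 0.0]
  -> tip [0.4577 0.244  0.1669] want [0.4578 0.2439 0.167 ]
[0, 0.0, -7.0, 0.0, 0.0, 0.0, 0.0]
[0, 0.0, -6.0, 0.0, -1.0, 0.0, 0.0]
[0, 0.0, -7.0, 0.0, 0.0, 0.0, 0.0]
  -> tip [0.4567 0.224  0.1669] want [0.4564 0.2245 0.167 ]
[0, 0.0, -4.0, -1.0, -1.0, 0.0, 0.0]
  -> tip [0.4556 0.2201 0.1669] want [0.4556 0.22   0.167 ]
[0, 0.0, -5.0, 0.0, -1.0, 0.0, 0.0]
  -> tip [0.4555 0.2151 0.1669] want [0.455  0.2155 0.167 ]
[0, 0.0, -2.0, -1.0, -1.0, 0.0, 0.0]
  -> tip [0.4545 0.2131 0.1669] want [0.4547 0.2132 0.167 ]
```

Call:
{"name": "arm_command", "arguments": {"motion": [[0,0,-54,0,0,0,0],[0,0,-54,0,-1,0,0],[0,0,-53,-2,0,0,0],[0,38,-7,0,0,0,0],[0,38,-7,0,0,0,0]]}}

```text
clock: 8.2
position: [0.4579, 0.2439, 0.3447]
ee_rot: [0.043, 1.568, -0.043]
force: [0.5, -1.2, -1.1]
width: 0.003
```

Call:
{"name": "arm_command", "arguments": {"motion": [[0,0,-7,0,0,0,0],[0,0,-7,0,-1,0,0],[0,0,-7,0,0,0,0],[0,0,-4,-1,-1,0,0],[0,0,-5,0,-1,0,0]]}}

```text
clock: 8.82
position: [0.4555, 0.2169, 0.3457]
ee_rot: [-0.002, 1.569, 0.004]
force: [-0.7, 4.9, 2.2]
width: 0.005
```

Call:
{"name": "arm_command", "arguments": {"motion": [[0,0,-2,-1,-1,0,0],[0,0,0,0,0,0,0]]}}

```text
clock: 9.07
position: [0.4543, 0.2142, 0.3448]
ee_rot: [-0.015, 1.571, 0.015]
force: [-0.0, 1.3, 1.3]
width: 0.003
```

```bash
python3 -c "
from h import *
s=arm.observe();Q=R.from_rotvec(s['ee_rot']).as_matrix();tip=s['position']+.178*Q[:,0];d=tip[:2]-AX
print(s['clock'],tip,np.linalg.norm(d),np.degrees(np.arctan2(d[1],d[0])))"
```

```text
9.075 [0.45428616 0.21422497 0.16676641] 0.13049148936888552 173.74170922680688
```

Call:
{"name": "arm_command", "arguments": {"motion": [[0,0,15,0,0,0,0],[0,-45,20,0,0,0,0],[0,-30,50,0,0,0,0],[0,0,55,0,0,0,0],[0,0,60,0,0,0,0]]}}

```text
clock: 9.7
position: [0.4502, 0.4161, 0.4197]
ee_rot: [-0.015, 1.57, 0.013]
force: [0.7, 0.5, 0.7]
width: 0.005
```

Run:
```python
from h import *
look('p3')
# supersampled crops of the pointer/tab region, averaged over 4 frames, rectified to the scale plane, radius/angle
rows=[]
for c in("scene","top"):
    gs=[get_image(c) for _ in range(4)];f=np.mean([g["frame"] for g in gs],0).astype(np.float32);g=gs[0]
    Rm=R.from_rotvec(g["rotation"]).as_matrix()
    for h in(.149,.160):
        A=np.radians(np.arange(165,200,.125));Rr=np.arange(.088,.136,.0005)
        aa,rr=np.meshgrid(A,Rr);X=np.stack([AX[0]+rr*np.cos(aa),AX[1]+rr*np.sin(aa),np.full(aa.shape,h)],-1)
        C=(X-g["origin"])@Rm;U=(C@g["K"].T);U=(U[...,:2]/U[...,2:]).astype(np.float32)
        w=cv2.remap(f,U[...,0],U[...,1],cv2.INTER_CUBIC);rows.append(cv2.resize(w[:,:,::-1],(790,140)))
        b=w[(Rr>.100)&(Rr<.115)].mean(0)
        if h==.149:
            red=np.clip(b[:,0]-b[:,1:].mean(1)-25,0,None);print(c,"red centroid",np.degrees((red*A).sum()/red.sum()),"extent",np.degrees(A[red>0.5*red.max()])[[0,-1]])
        else: print(c,"lum",[(float(np.degrees(A[i])),b[i].astype(int).tolist()) for i in range(80,200,6)])
cv2.imwrite("pics/polar3.png",np.vstack(rows))
```

```text
t 9.7 F [0.7 0.5 0.7] tip [0.4502 0.4159 0.2417] r 0.254 az 121.78 zaz 1.02
scene red 6 [0.477  0.2008 0.149 ] 179.58
scene pointer [0.4791 0.1961 0.1594] r 0.105 az 182.13 p 0.77
scene lever_tab [0.4543 0.1983 0.1754] r 0.1297 az 180.75 p 0.74
top red 5 [0.4689 0.1911 0.149 ] 184.4
top pointer [0.4808 0.1977 0.1568] r 0.1032 az 181.28 p 0.6
top lever_tab [0.4557 0.198  0.1739] r 0.1283 az 180.89 p 0.75
scene red centroid 179.3982010821471 extent [178.5   180.375]
scene lum [(175.0, [75, 73, 118]), (175.75, [81, 63, 106]), (176.5, [90, 49, 89]), (177.25, [93, 39, 73]), (178.0, [90, 43, 67]), (178.75, [89, 65, 77]), (179.5, [104, 98, 99]), (180.25, [132, 130, 128]), (181.0, [156, 152, 149]), (181.75, [162, 155, 152]), (182.5, [149, 137, 136]), (183.25, [123, 107, 116]), (184.0, [94, 79, 107]), (184.75, [70, 62, 109]), (185.5, [54, 58, 115]), (186.25, [46, 58, 117]), (187.0, [43, 57, 116]), (187.75, [43, 56, 116]), (188.5, [45, 57, 116]), (189.25, [47, 59, 117])]
top red centroid 184.52224237781897 extent [183.25 185.75]
top lum [(175.0, [237, 237, 237]), (175.75, [238, 238, 239]), (176.5, [239, 239, 240]), (177.25, [238, 239, 240]), (178.0, [232, 230, 231]), (178.75, [219, 215, 216]), (179.5, [195, 189, 190]), (180.25, [173, 167, 168]), (181.0, [162, 161, 162]), (181.75, [159, 161, 162]), (182.5, [151, 151, 153]), (183.25, [155, 131, 132]), (184.0, [171, 103, 102]), (184.75, [196, 91, 88]), (185.5, [213, 101, 99]), (186.25, [227, 142, 140]), (187.0, [232, 191, 191]), (187.75, [235, 226, 226]), (188.5, [232, 230, 231]), (189.25, [223, 223, 224])][ WARN:0@21.051] global loadsave.cpp:1063 imwrite_ Unsupported depth image for selected encoder is fallbacked to CV_8U.
```

View pics/polar3.png

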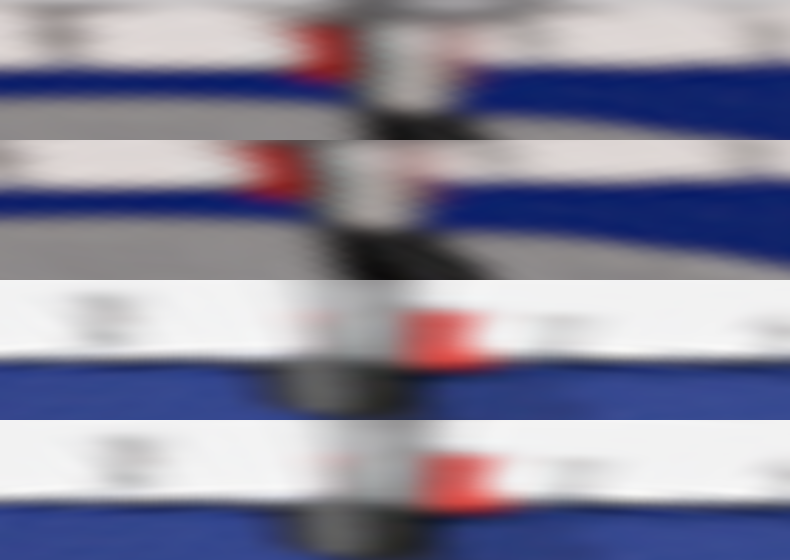

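View pics/p3.png

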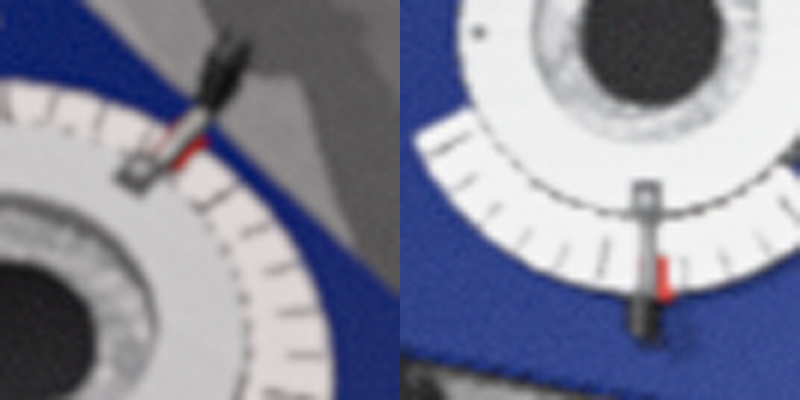

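The lever now covers most of the red tab, with a little more red showing on the open side in the top view. I'll check the tab centre against the saved unobstructed first images and refine the arm's centre.

```bash
cat >> h.py <<'E'
def polar(g,f,h):
    Rm=R.from_rotvec(g["rotation"]).as_matrix();A=np.radians(np.arange(165,200,.125));Rr=np.arange(.088,.136,.0005)
    aa,rr=np.meshgrid(A,Rr);X=np.stack([AX[0]+rr*np.cos(aa),AX[1]+rr*np.sin(aa),np.full(aa.shape,h)],-1)
    C=(X-g["origin"])@Rm;U=C@g["K"].T;U=(U[...,:2]/U[...,2:]).astype(np.float32)
    return np.degrees(A),Rr,cv2.remap(f.astype(np.float32),U[...,0],U[...,1],cv2.INTER_CUBIC)
E
python3 - <<'E'
from h import *
for c in("scene","top"):
    gs=[get_image(c) for _ in range(3)];g=gs[0];f1=np.mean([q["frame"] for q in gs],0);f0=cv2.imread(f"pics/{c}0.png")[:,:,::-1]
    A,Rr,w=polar(g,f0,.149);b=w[(Rr>.101)&(Rr<.113)].mean(0);red=np.clip(b[:,0]-b[:,1:].mean(1)-20,0,None)
    e=A[red>.5*red.max()];print(c,"tab centroid",((red*A).sum()/red.sum()).round(2),"edges",e[0],e[-1],"mid",e[[0,-1]].mean())
    A,Rr,w1=polar(g,f1,.160);_,_,w0=polar(g,f0.astype(float),.160)
    for lo,hi in((.094,.099),(.101,.107),(.107,.113)):
        k=(Rr>lo)&(Rr<hi);p=w1[k].mean(0);s=p.max(1)-p.min(1);print(c,lo,"V/sat:",[f"{A[i]:.1f}:{p[i].min():.0f}/{s[i]:.0f}" for i in range(96,172,4)])
E
```

```text
scene tab centroid 181.85 edges 178.75 184.875 mid 181.8125
scene 0.094 V/sat: ['177.0:71/91', '177.5:54/92', '178.0:54/74', '178.5:69/47', '179.0:92/21', '179.5:118/6', '180.0:141/2', '180.5:157/3', '181.0:166/7', '181.5:167/11', '182.0:162/16', '182.5:155/22', '183.0:151/27', '183.5:155/28', '184.0:165/25', '184.5:176/20', '185.0:184/15', '185.5:186/12', '186.0:184/9']
scene 0.101 V/sat: ['177.0:46/91', '177.5:39/95', '178.0:43/81', '178.5:56/57', '179.0:76/31', '179.5:99/13', '180.0:120/5', '180.5:138/4', '181.0:150/7', '181.5:153/10', '182.0:148/14', '182.5:136/18', '183.0:121/22', '183.5:103/26', '184.0:88/27', '184.5:80/31', '185.0:77/38', '185.5:78/43', '186.0:78/45']
scene 0.107 V/sat: ['177.0:31/61', '177.5:34/52', '178.0:42/40', '178.5:56/26', '179.0:76/13', '179.5:98/4', '180.0:120/3', '180.5:137/6', '181.0:149/8', '181.5:153/9', '182.0:149/10', '182.5:137/9', '183.0:116/9', '183.5:91/18', '184.0:68/34', '184.5:48/52', '185.0:34/67', '185.5:21/83', '186.0:16/91']
top tab centroid 182.44 edges 179.5 185.375 mid 182.4375
top 0.094 V/sat: ['177.0:241/1', '177.5:239/1', '178.0
[... 166 characters left out ...]
167/2', '184.0:179/3', '184.5:194/4', '185.0:210/4', '185.5:221/3', '186.0:227/2']
top 0.101 V/sat: ['177.0:243/1', '177.5:239/1', '178.0:234/3', '178.5:226/4', '179.0:210/7', '179.5:193/9', '180.0:178/10', '180.5:167/8', '181.0:168/3', '181.5:171/2', '182.0:165/2', '182.5:159/2', '183.0:148/9', '183.5:127/34', '184.0:105/65', '184.5:92/92', '185.0:90/108', '185.5:99/109', '186.0:123/96']
top 0.107 V/sat: ['177.0:244/1', '177.5:242/1', '178.0:235/1', '178.5:227/2', '179.0:212/2', '179.5:193/3', '180.0:177/4', '180.5:163/3', '181.0:161/1', '181.5:161/4', '182.0:156/2', '182.5:150/2', '183.0:138/11', '183.5:118/41', '184.0:98/74', '184.5:87/103', '185.0:86/119', '185.5:98/117', '186.0:128/99']
```

Pointer about 181.35°, tab about 182.2°, so about 0.9° (2 mm) is left. I'll retrace the same path exactly, plus 2 mm.

Call:
{"name": "arm_command", "arguments": {"motion": [[0,0,-60,0,0,0,0],[0,0,-55,0,0,0,0],[0,30,-50,0,0,0,0],[0,45,-20,0,0,0,0],[0,0,-10,0,0,0,0]]}}

```text
clock: 11.42
position: [0.4536, 0.2172, 0.3427]
ee_rot: [-0.016, 1.575, 0.012]
force: [0.3, 0.6, -0.5]
width: 0.007
```

Call:
{"name": "arm_command", "arguments": {"motion": [[0,0,-3,0,0,0,0],[0,0,-2,0,0,0,0],[0,0,-2,0,0,0,0],[0,0,0,0,0,0,0]]}}

```text
clock: 11.92
position: [0.4545, 0.2134, 0.3456]
ee_rot: [-0.015, 1.569, 0.017]
force: [-0.1, 2.5, 1.5]
width: 0.004
```

Call:
{"name": "arm_command", "arguments": {"motion": [[0,0,15,0,0,0,0],[0,-45,20,0,0,0,0],[0,-30,50,0,0,0,0],[0,0,55,0,0,0,0],[0,0,60,0,0,0,0]]}}

```text
clock: 12.55
position: [0.4503, 0.4143, 0.42]
ee_rot: [-0.014, 1.57, 0.014]
force: [1.2, -0.1, 0.5]
width: 0.003
```

Run:
```python
from h import *
s=arm.observe();print(s["clock"])
rows=[]
for c in("scene","top"):
    gs=[get_image(c) for _ in range(4)];g=gs[0];f1=np.mean([q["frame"] for q in gs],0)
    for n in("pointer","lever_tab"):
        for b in pinpoint(c,n)[:1]:
            e=np.array(b["point"])[:2]-AX;print(c,n,"az",np.degrees(np.arctan2(e[1],e[0])).round(2)%360,b["p"])
    for lo,hi in((.094,.099),(.101,.107),(.107,.113)):
        A,Rr,w1=polar(g,f1,.160);k=(Rr>lo)&(Rr<hi);p=w1[k].mean(0);q=p.max(1)-p.min(1);print(c,lo,[f"{A[i]:.1f}:{p[i].min():.0f}/{q[i]:.0f}" for i in range(96,172,4)])
    for h in(.149,.160):
        rows.append(cv2.resize(np.clip(polar(g,f1,h)[2],0,255)[:,:,::-1],(790,100)))
    cu,cv_=(247,262) if c=="top" else (412,262)
    rows.append(None);q=f1[cv_-16:cv_+16,cu-40:cu+39,::-1];rows[-1]=cv2.resize(np.ascontiguousarray(q),(790,320//2*1),interpolation=cv2.INTER_CUBIC) if 0 else np.clip(cv2.resize(np.ascontiguousarray(q[6:26]),(790,200),interpolation=cv2.INTER_CUBIC),0,255)[:, :790]
cv2.imwrite("pics/p4.png",np.vstack(rows)[:600*2:1][:800].astype(np.uint8)[:, :][::1])
im=cv2.imread("pics/p4.png");print(im.shape);cv2.imwrite("pics/p4.png",cv2.resize(im,(590,600)))
```

```text
12.55
scene pointer az 181.72 0.87
scene lever_tab az 181.63 0.73
scene 0.094 ['177.0:70/96', '177.5:48/103', '178.0:42/90', '178.5:52/65', '179.0:71/36', '179.5:94/14', '180.0:116/3', '180.5:134/2', '181.0:147/4', '181.5:153/7', '182.0:155/11', '182.5:154/15', '183.0:155/18', '183.5:161/19', '184.0:170/18', '184.5:178/16', '185.0:184/14', '185.5:186/12', '186.0:183/10']
scene 0.101 ['177.0:44/94', '177.5:35/100', '178.0:36/90', '178.5:46/67', '179.0:64/40', '179.5:84/18', '180.0:104/6', '180.5:122/3', '181.0:135/4', '181.5:141/6', '182.0:140/7', '182.5:134/6', '183.0:122/6', '183.5:108/9', '184.0:95/18', '184.5:86/29', '185.0:80/37', '185.5:77/44', '186.0:76/48']
scene 0.107 ['177.0:31/62', '177.5:31/56', '178.0:35/46', '178.5:46/32', '179.0:62/18', '179.5:82/7', '180.0:103/2', '180.5:120/4', '181.0:133/6', '181.5:140/8', '182.0:140/8', '182.5:132/7', '183.0:117/5', '183.5:96/13', '184.0:74/28', '184.5:51/49', '185.0:32/69', '185.5:20/84', '186.0:15/91']
top pointer az 181.46 0.87
top lever_tab az 181.24 0.95
top 0.094 ['177.0:242/1', '177.5:240/1', '178.0:239/1', '178.5:232/1', '179.0:221/2', '179.5:209/3', '180.0:198/3', '180.5:191/3', '181.0:190/2', '181.5:189/2', '182.0:184/3', '182.5:180/3', '183.0:177/3', '183.5:177/1', '184.0:177/1', '184.5:181/3', '185.0:191/4', '185.5:203/4', '186.0:215/4']
top 0.101 ['177.0:243/1', '177.5:239/2', '178.0:234/6', '178.5:226/10', '179.0:209/17', '179.5:188/23', '180.0:171/26', '180.5:162/23', '181.0:168/15', '181.5:177/6', '182.0:178/1', '182.5:174/4', '183.0:169/2', '183.5:149/18', '184.0:126/38', '184.5:108/59', '185.0:100/78', '185.5:103/89', '186.0:122/87']
top 0.107 ['177.0:244/1', '177.5:242/1', '178.0:235/2', '178.5:225/6', '179.0:208/10', '179.5:186/13', '180.0:166/14', '180.5:156/12', '181.0:163/7', '181.5:176/2', '182.0:179/2', '182.5:174/6', '183.0:168/2', '183.5:147/16', '184.0:123/35', '184.5:105/58', '185.0:97/81', '185.5:103/95', '186.0:127/90']
(800, 790, 3)
```

View pics/p4.png

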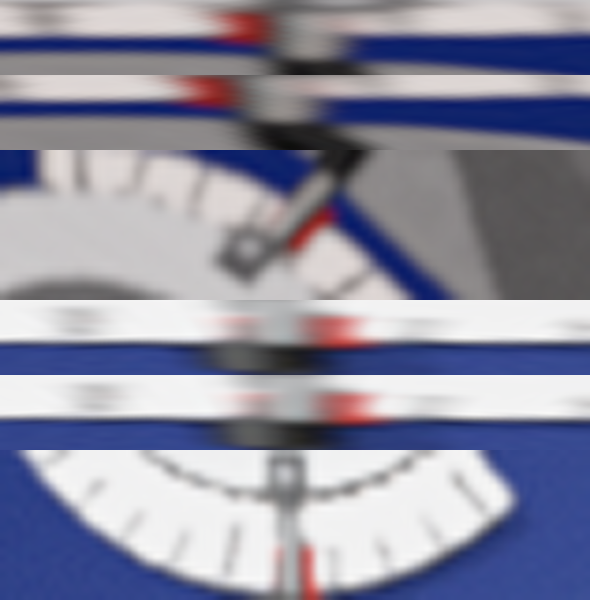

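The two views bracket the tab: remaining error is about 0.1° in one and 0.45° in the other, and red shows on both sides of the pointer. The lever is done. Now the start button.

```bash
cat >> h.py <<'E'
yw=np.radians(9.4);ca=np.array([-np.sin(yw),np.cos(yw),0])
TB=rotz(9.4,(ca,-15));NB=-TB.as_matrix()[:,0]
B=np.array([.548,-.261,.083])
E
python3 - <<'E'
from h import *
print(NB,arm.observe()["joints"].round(2))
plan([([.47,.30,.27],rotz(1),3),(B+.15*NB,TB,12),(B+.015*NB,TB,4)])
E
```

```text
[-0.25534366 -0.04227187  0.96592583] [-0.34  0.5  -0.74  1.54  0.35  1.23 -1.12]
[0, -9.0, -37.0, 6.0, 0.0, 0.0, 0.0]
[0, -10.0, -38.0, 5.0, 0.0, 0.0, 0.0]
[0, -9.0, -37.0, 6.0, 0.0, 0.0, 0.0]
  -> tip [0.47   0.2997 0.2699] want [0.47 0.3  0.27]
[0, 4.0, -48.0, -1.0, -1.0, -1.0, 0.0]
[0, 4.0, -48.0, -3.0, 0.0, -1.0, 0.0]
[0, 4.0, -48.0, -2.0, -1.0, -2.0, 0.0]
[0, 4.0, -47.0, -3.0, -1.0, -1.0, 0.0]
[0, 4.0, -48.0, -4.0, 0.0, -1.0, 0.0]
[0, 3.0, -48.0, -5.0, -1.0, -1.0, 1.0]
[0, 3.0, -47.0, -5.0, -1.0, -2.0, 0.0]
[0, 3.0, -48.0, -6.0, -1.0, -1.0, 0.0]
[0, 2.0, -48.0, -7.0, 0.0, -1.0, 0.0]
[0, 3.0, -47.0, -7.0, -1.0, -1.0, 0.0]
[0, 2.0, -47.0, -7.0, -1.0, -2.0, 0.0]
[0, 2.0, -48.0, -9.0, 0.0, -1.0, 0.0]
  -> tip [ 0.5102 -0.2679  0.2278] want [ 0.5097 -0.2673  0.2279]
[0, 34.0, 0.0, 0.0, 0.0, 0.0, 0.0]
[0, 33.0, 0.0, 0.0, 0.0, 0.0, 0.0]
[0, 34.0, 0.0, 0.0, 0.0, 0.0, 0.0]
[0, 34.0, 1.0, 0.0, 0.0, 0.0, 0.0]
  -> tip [ 0.5447 -0.2614  0.0974] want [ 0.5442 -0.2616  0.0975]
```

Call:
{"name": "arm_command", "arguments": {"motion": [[0,-9,-37,6,0,0,0],[0,-10,-38,5,0,0,0],[0,-9,-37,6,0,0,0],[0,4,-48,-1,-1,-1,0],[0,4,-48,-3,0,-1,0]]}}

```text
clock: 13.78
position: [0.4684, 0.2027, 0.4398]
ee_rot: [-0.028, 1.534, 0.029]
force: [0.4, -0.2, -0.0]
width: 0.004
```

Call:
{"name": "arm_command", "arguments": {"motion": [[0,4,-48,-2,-1,-2,0],[0,4,-47,-3,-1,-1,0],[0,4,-48,-4,0,-1,0],[0,3,-48,-5,-1,-1,0],[0,3,-47,-5,-1,-2,0]]}}

```text
clock: 14.4
position: [0.4659, -0.0361, 0.4207]
ee_rot: [-0.081, 1.411, 0.082]
force: [1.2, 0.1, 1.2]
width: 0.005
```

Call:
{"name": "arm_command", "arguments": {"motion": [[0,3,-48,-6,-1,-1,0],[0,2,-48,-7,0,-1,0],[0,3,-47,-7,-1,-1,0],[0,2,-47,-7,-1,-2,0],[0,2,-48,-9,0,-1,0]]}}

```text
clock: 15.02
position: [0.464, -0.2764, 0.4046]
ee_rot: [-0.118, 1.304, 0.122]
force: [0.8, 0.1, -0.4]
width: 0.004
```

Run:
```python
from h import *
s=arm.observe();print(s["clock"],s["joints"].round(2))
for c in("scene","top"):
    for n in("start_top","estop_top"):print(c,n,[(np.round(b["point"],4).tolist(),round(b["p"],2)) for b in pinpoint(c,n)[:2]])
plan([(B+.04*NB,TB,4),(B+.012*NB,TB,3)])
g=get_image("scene");im=g["frame"][:,:,::-1]
f=im[150:250,200:325]
gt=get_image("top")["frame"][195:295,345:470,::-1]
cv2.imwrite("pics/btn.png",cv2.resize(np.hstack([f,gt]),(800,320),interpolation=cv2.INTER_CUBIC))
```

```text
15.025 [ 0.97  0.3  -0.61  1.84  0.07  0.82  0.53]
scene start_top [([0.5516, -0.263, 0.0867], 0.59)]
scene estop_top [([0.5248, -0.132, 0.0972], 0.62)]
top start_top [([0.5471, -0.2625, 0.0798], 0.41)]
top estop_top [([0.5192, -0.1311, 0.0915], 0.7), ([0.4778, 0.1997, 0.1563], 0.6)]
[0, 29.0, 1.0, 0.0, 0.0, 0.0, 0.0]
[0, 28.0, 1.0, 0.0, 0.0, 0.0, 1.0]
[0, 29.0, 0.0, 0.0, 0.0, 0.0, 0.0]
[0, 28.0, 0.0, 0.0, 0.0, 0.0, 0.0]
  -> tip [ 0.538  -0.2629  0.1219] want [ 0.5378 -0.2627  0.1216]
[0, 9.0, 0.0, 0.0, 0.0, 0.0, 0.0]
[0, 10.0, 0.0, 0.0, 0.0, 0.0, 0.0]
[0, 9.0, 0.0, 0.0, 0.0, 0.0, 0.0]
  -> tip [ 0.5452 -0.2617  0.0949] want [ 0.5449 -0.2615  0.0946]
```

View pics/btn.png

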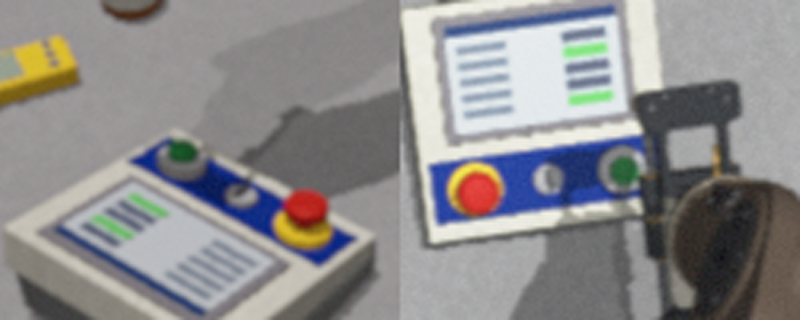

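The button, key switch and e-stop are all clear in both views (green at about (180,152) and (625,170) in the crop). Going down square to the panel.

Call:
{"name": "arm_command", "arguments": {"motion": [[0,29,1,0,0,0,0],[0,28,1,0,0,0,1],[0,29,0,0,0,0,0],[0,28,0,0,0,0,0],[0,12,0,0,0,0,0]]}}

```text
clock: 15.95
position: [0.4967, -0.2668, 0.2816]
ee_rot: [-0.107, 1.308, 0.141]
force: [0.7, 0.2, 0.3]
width: 0.009
```

Call:
{"name": "arm_command", "arguments": {"motion": [[0,10,0,0,0,0,0],[0,0,0,0,0,0,0]]}}

```text
clock: 16.2
position: [0.4992, -0.2677, 0.273]
ee_rot: [-0.107, 1.307, 0.139]
force: [0.2, 1.1, 0.7]
width: 0.003
```

Run:
```python
from h import *
s=arm.observe();Q=R.from_rotvec(s["ee_rot"]).as_matrix();tip=s["position"]+.178*Q[:,0]
print(tip,"above by",(tip-B)@NB,"axis err deg",np.degrees(np.arccos(-Q[:,0]@NB)),"lateral",Q.T@(B-tip))
g=get_image("scene");im=g["frame"][140:240,200:325,::-1];cv2.imwrite("pics/btn2.png",cv2.resize(im,(700,560),interpolation=cv2.INTER_CUBIC))
```

```text
[ 0.54449613 -0.26034779  0.10100431] above by 0.018257945002327552 axis err deg 0.06125598974808612 lateral [ 0.01825992 -0.00120687 -0.00140582]
```

View pics/btn2.png

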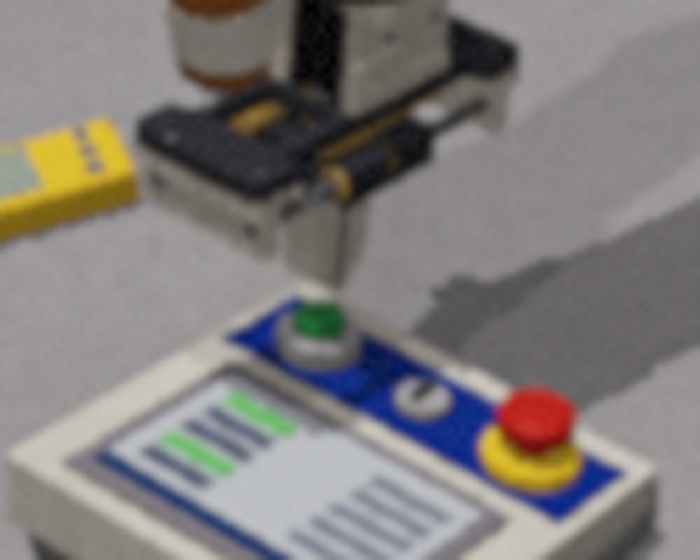

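The closed tips are right above the green button. Pressing in small steps while watching the force.

Call:
{"name": "arm_command", "arguments": {"motion": [[0,8,0,0,0,0,0],[0,7,0,0,0,0,0],[0,0,0,0,0,0,0]]}}

```text
clock: 16.62
position: [0.5027, -0.2674, 0.2578]
ee_rot: [-0.106, 1.308, 0.138]
force: [0.4, 0.8, 0.6]
width: 0.007
```

Call:
{"name": "arm_command", "arguments": {"motion": [[0,3,0,0,0,0,0],[0,0,0,0,0,0,0]]}}

```text
clock: 16.88
position: [0.5037, -0.2674, 0.2555]
ee_rot: [-0.106, 1.307, 0.138]
force: [-1.0, -0.0, 1.3]
width: 0.009
```

Call:
{"name": "arm_command", "arguments": {"motion": [[0,2,0,0,0,0,0],[0,0,0,0,0,0,0]]}}

```text
clock: 17.12
position: [0.5042, -0.2673, 0.2536]
ee_rot: [-0.106, 1.307, 0.138]
force: [-1.0, 0.5, 2.5]
width: 0.004
```

Call:
{"name": "arm_command", "arguments": {"motion": [[0,2,0,0,0,0,0],[0,0,0,0,0,0,0]]}}

```text
clock: 17.38
position: [0.5048, -0.2672, 0.2517]
ee_rot: [-0.106, 1.306, 0.138]
force: [-1.8, -0.5, 4.0]
width: 0.005
```

Call:
{"name": "arm_command", "arguments": {"motion": [[0,2,0,0,0,0,0],[0,0,0,0,0,0,0]]}}

```text
clock: 17.62
position: [0.5053, -0.2671, 0.2498]
ee_rot: [-0.107, 1.307, 0.138]
force: [-1.3, 0.3, 4.6]
width: 0.006
```

Call:
{"name": "arm_command", "arguments": {"motion": [[0,2,0,0,0,0,0],[0,0,0,0,0,0,0]]}}

```text
clock: 17.88
position: [0.5055, -0.267, 0.2493]
ee_rot: [-0.107, 1.307, 0.137]
force: [-12.1, 2.2, 25.5]
width: 0.009
```

The button has bottomed: force jumped from about 5 N to 25 N. Releasing.

Call:
{"name": "arm_command", "arguments": {"motion": [[0,-4,0,0,0,0,0],[0,-10,0,0,0,0,0],[0,-40,0,0,0,0,0],[0,-50,0,-10,0,0,0],[0,-20,0,-50,0,0,0]]}}

```text
clock: 18.5
position: [0.4185, -0.2812, 0.3553]
ee_rot: [-0.111, 1.301, 0.138]
force: [-1.2, -2.1, -0.3]
width: 0.003
```

Call:
{"name": "arm_command", "arguments": {"motion": [[0,0,30,-45,0,0,0],[0,0,0,0,0,0,0]]}}

```text
clock: 18.75
position: [0.3648, -0.2574, 0.3389]
ee_rot: [-0.104, 1.313, 0.138]
force: [0.6, -0.0, 0.8]
width: 0.007
```

Run:
```python
from h import *
s=arm.observe();print(s["clock"],s["force"].round(1),s["position"],s["dq"].round(3))
for c in("scene","top"):
    gs=[get_image(c) for _ in range(4)];g=gs[0];f1=np.mean([q["frame"] for q in gs],0)
    for n in("pointer","lever_tab","start_top","estop_top"):
        for b in pinpoint(c,n)[:1]:
            e=np.array(b["point"])[:2]-AX;print(c,n,np.round(b["point"],3),"az",np.degrees(np.arctan2(e[1],e[0])).round(2)%360,round(b["p"],2))
    A,Rr,w1=polar(g,f1,.160);k=(Rr>.101)&(Rr<.113);p=w1[k].mean(0);print(c,[f"{A[i]:.1f}:{p[i].min():.0f}" for i in range(116,152,3)])
    cv2.imwrite(f"pics/end_{c}.png",g["frame"][:,:,::-1])
a=cv2.imread("pics/end_scene.png")[150:330,190:490];b=cv2.imread("pics/end_top.png")[170:300,175:440]
cv2.imwrite("pics/end.png",np.vstack([cv2.resize(a,(560,300)),cv2.resize(b,(560,275))]))
```

```text
18.75 [ 0.6 -0.   0.8] [ 0.36484313 -0.25735175  0.33892258] [-0.04   0.036  0.006 -0.125  0.024 -0.009 -0.03 ]
scene pointer [0.478 0.198 0.16 ] az 181.35 0.78
scene lever_tab [0.453 0.198 0.174] az 180.74 0.77
scene start_top [ 0.553 -0.261  0.087] az 266.17 0.62
scene estop_top [ 0.522 -0.13   0.1  ] az 259.34000000000003 0.5
scene ['179.5:82', '179.9:97', '180.2:111', '180.6:123', '181.0:132', '181.4:138', '181.8:140', '182.1:138', '182.5:132', '182.9:122', '183.2:110', '183.6:96']
top pointer [0.48  0.195 0.158] az 182.59 0.98
top lever_tab [0.453 0.198 0.174] az 181.05 0.7
top start_top [ 0.55  -0.259  0.082] az 265.82 0.55
top estop_top [ 0.521 -0.128  0.092] az 259.09000000000003 0.46
top ['179.5:180', '179.9:167', '180.2:157', '180.6:154', '181.0:160', '181.4:169', '181.8:173', '182.1:172', '182.5:169', '182.9:166', '183.2:154', '183.6:138']
```

The lever peaks are unchanged at about 181.8–182°, the button is back at its old height, and the arm is clear.

```bash
python3 -c "
from h import *
print(arm.sign_off())"
```

```text
the job is handed in; nothing more can be done
None
```

I turned the damper's lever to the red set-point tab and then pressed the green start button, and handed the job in at about 19 s on the robot's clock.

- **Lever:** I pushed it by its shut-side pad with closed fingertips, never gripping it. It took one long push and two short corrections, with a look after each. The white line ended at about 181.8–182° from the world x axis. The tab, measured in the first unobstructed images, is at 181.9° in one camera and 182.4° in the other. That leaves an error of about 0.1° to 0.5°, on the shut side.
- **Start button:** I pressed it square to the panel until it bottomed. The force climbed to about 5 N through the travel, then rose to about 28 N (25 N straight up) at the stop. The arm then backed off, and the button is back at its earlier height.
- **Last checks:** The lever reading did not change after the press. The emergency stop's height agrees with before, within the camera noise. The arm stood clear with no contact force.

**What disagreed or was not checked:**
- The trained networks' pointer readings at the end were 181.4° and 182.6°, and their lever-tab readings about 180.9°. That is their usual noise, so I relied on the image profiles instead.
- I could not view a final picture because the viewing limit was reached, so the end check was numeric only. It did not re-measure the red tab or the loose things, but at no point did the arm show a contact force near them.

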